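# Tip the stage insert plate out of its deep bin

### The job

The metal insert plate lies flat at the bottom of the deep narrow bin, where fingers cannot get round it. With the foot of the lifter, raise the plate's free end and tip it up until it is left leaning against the bin's sloping end wall; stand the lifter upright on the table again, then take the plate by its top edge and stand it on end in the rack's slot, lowering it fully home before letting go. Leave the tube, dish and carton where they are.

Things in the scene. Friction and masses are not known exactly. Their poses are not given: they have to be found in the camera images.
- bin: White open bin, fixed, 243 mm long (own y) x 87 wide (own x) x 90 high. Origin: at table height under the centre of its inner floor; z up. Floor 8 mm above origin, 204 long (y -102 to +102), 74 wide between 5 mm side walls. The -y end wall is upright; the +y end wall slopes outward 18 degrees from vertical, inner face from y=+102 at the floor to y=+129 at the rim.
- bin_ledge (a point): Foot of the bin's sloping wall at ledge height: bin x=0, y=+106, z=22 mm; axes as the bin. A ledge 8 mm wide, top 22 mm above the bin's origin, runs along each side wall; between them the floor is 58 mm wide. The plate lies on both ledges: 14 mm gap under it, and 68 to 76 mm of open floor between its free end and the upright end wall.
- insert_plate: Loose flat aluminium plate, 130 mm long (own y) x 66 wide (own x) x 8 thick (own z), about 0.17 kg, two dark recesses on its top face. Origin: centre of its underside; z out of the top face. At first it lies flat on the bin's ledges, its +y end 0 to 12 mm from the sloping wall, its -y end free; own x and y along the bin's.
- lifter: Loose L-shaped tool standing on the table, 0.16 kg, 170 mm tall. Origin: underside of its foot; z up. Steel foot 34 mm wide (own x), y -24 to +32 mm, 5 thick, toe to own +y. A shank 12 (x) x 6 mm (y) rises at y=-8; on it, from 75 to 170 mm up, the black handle, 24 (x) x 16 mm (y), also centred at y=-8.
- rack: Aluminium rack, fixed, 100 (own x) x 64 mm (own y), 56 high, one slot along own x. Origin: at table height under the slot's middle; z up. Slot floor 8 mm above origin; slot 82 long (x), 18 wide (y) up to 44 mm above origin, then flaring to about 28 wide at the mouth. The plate, on end in it, may lean up to about 15 degrees, its middle about 73 mm above the origin.
- film_box: Orange carton 62 x 125 x 62 mm on the table, bystander. Origin: centre of its underside.
- tube: Standing capped centrifuge tube, 34 mm across, 113 mm tall, bystander. Origin: centre of its underside.
- dish: Round culture dish, 60 mm across, 15 mm high, bystander. It stands beside a tall fixed microscope (over 0.5 m high, x beyond 0.6 m, y -0.1 to -0.45 m), which the arm must go round, not through. Origin: centre of its underside.
Mind the look-alikes: they are no part of the job. There is more than one size of the lifter; the job needs the smaller.

How it is judged:
On the way, in this order (a step that is already met when the one before it is completed fails the run):
1. the plate's free end is being raised by the lifter, not by the fingers (plate tilted more than 30 degrees) (angle between insert_plate's own z axis and vertical above 0.52 rad and contact force between lifter and insert_plate above 0.05 N and contact force between the fingers and insert_plate below 0.05 N), for 0.1 s.
2. the plate is left leaning at rest against the sloping wall, touched by neither lifter nor fingers (angle between insert_plate's own z axis and vertical above 1.12 rad and angular speed of insert_plate below 0.2 rad/s and horizontal distance between insert_plate and bin below 0.15 m and height (world z) of insert_plate below 0.1 m and contact force between each of lifter, the fingers and insert_plate below 0.02 N), for 0.3 s.
3. the lifter stands upright on the table, let go, while the plate still leans (angle between lifter's own z axis and vertical below 0.1 rad and height (world z) of lifter below 0.005 m and contact force between the fingers and lifter below 0.02 N and angle between insert_plate's own z axis and vertical above 1.12 rad), for 0.1 s.
At the end, for the whole second after the job is handed in: The plate stands on end in the slot (middle 60 to 85 mm above the rack origin, within 30 mm of its centre along and across the slot, within 20 degrees of upright), let go and at rest; the lifter stands upright on the table (within 0.1 rad) and at rest; bystanders moved under 30 mm (angle between insert_plate's own z axis and vertical above 1.25 rad and angle between the y axis of insert_plate and the z axis of rack, either way round below 0.35 rad and x of insert_plate in the frame of rack between -0.03 and 0.03 m and y of insert_plate in the frame of rack between -0.03 and 0.03 m and z of insert_plate in the frame of rack between 0.06 and 0.085 m and linear speed of each of insert_plate, lifter below 0.02 m/s and contact force between the fingers and insert_plate below 0.02 N and angle between lifter's own z axis and vertical below 0.1 rad and height (world z) of lifter below 0.005 m); the robot touches nothing.
It fails at once if the plate is let go over the rack more than about 15 mm above its seat (horizontal distance between insert_plate and rack below 0.05 m and z of insert_plate in the frame of rack above 0.09 m and contact force between the fingers and insert_plate below 0.02 N).
It fails at once if the film box is moved by more than 30 mm (distance of film_box from where it was at the start of the episode above 0.03 m).
It fails at once if the tube is moved by more than 30 mm (distance of tube from where it was at the start of the episode above 0.03 m).
It fails at once if the dish is moved by more than 30 mm (distance of dish from where it was at the start of the episode above 0.03 m).
It also fails if it takes over 61 s, if anything falls off the work surface, if the arm or the gripper's body presses on something with over 40 N, if the wrist force passes 120 N, or if a joint passes its speed limit or range.

### The arm

A 7-joint arm with a two-finger parallel gripper is mounted at the origin on a cart in front of the work surface, level with it; the furniture and walls round the work are solid. World frame = base frame: x ahead of the robot, y to its left, z up, the work surface at z = 0. Lengths are in m, angles in rad, forces in N, time in s.
With the tool pointing down it reaches from about 0.4 to 0.85 m from the base axis. Payload 10.4 kg.
Tool frame: the origin (TCP) lies midway between the tips of the shut fingers; the grasp point (between the pads) lies 19 mm behind it; z points along the fingers, x is the direction in which the jaws open and shut, and the axes are right-handed (so a half turn about z gives the same grasp; the last joint's range is limited). The gripper opens to 85 mm and grips with 20 to 120 N. Pads are 22 mm wide; open, the fingers measure 114 mm over their backs; the gripper's body (76 mm by 85 mm) begins 54 mm behind the grasp point. The pads swing forward as they close: fully open they stand 13 mm farther back than shut.
Start: joints at [1.104, 0.332, -0.065, 1.46, 0.022, 1.35, -0.088], TCP at [0.268, -0.564, 0.231] pointing down, gripper open.
Joint ranges: [-2.6, 2.6], [-0.5, 2.12], [-1.47, 1.34], [0.16, 2.42], [-1.27, 4.41], [0.06, 2.06], [-2.6, 2.6]. Speed limits (rad/s): [2.22, 2.22, 2.79, 2.79, 3.14, 3.14, 3.14].

### API

Orientations are given as a unit quaternion [x, y, z, w].
In Python, from workcell import telemetry, eyes, order gives the robot as it stands.
- The arm moves only by the tool servo_tool, never from a script. Its argument "deltas" is a list of rows, each a list of 3 entries, a list of its own where there are three numbers: the shift along the tool's x, y, z in cm, then the turn about the tool's z in rad, then the finger opening in cm, from 0 to 8.54. A call has 1 to 12 rows; each row shifts and turns the pose as measured when the row begins, along the tool's axes as they then stand; what a row does not reach is not made up. A row lasts 1/12 s, in which the tool goes at most 41.7 mm and 7.16 degrees, less where a joint would pass 70% of its speed; a pose out of reach is approached as far as the arm can. A call is refused whole if a number of a shift passes 4.17 or a number of a turn 0.125, either way. A call with a gripper value outside its range is refused whole. The fingers move at their own pace and stop on an object; "force" is the grip in N (left out, the last holds). Time passes only in rows, so rows that do not move let the fingers close. It gives the time, the measured TCP pose, the force and the opening at its end, in the units of the state.
- telemetry.get_obs(): the state, without advancing time (a new reading comes with each control period).
- eyes.camera(name): name is "side" or "top"; returns (picture, depth): 420x560x3 uint8, blue, green, red; 420x560 float32, m along the optical axis (not along the pixel's ray), 0 where there is no reading.
- eyes.calibration(name): a dict with "fx", "fy", "cx", "cy" (pixels), "rvec" (rotation vector, rad) and "tvec" (3), from world to camera coordinates, as OpenCV has them. Camera axes: x right, y down, z forward; pixel columns grow to the right and rows downward; lengths in m; the calibration is good to about 2 mm. A picture is of the moment at which its call begins. calibration takes no time and is no camera call.
- order.hand_in(): hands the job in, once; it reports no verdict.
The state is a dict: "clock": time; "joint_pos": joint angles; "joint_velocities": joint speeds; "tau": joint torques, N m; "position": TCP position; "ee_rot": TCP orientation; "ft_force": force on the tool from outside, world axes, zero at the start; "torque": the same for the moment, N m; "grip_width": opening from 0.0 (shut) to 1.0 (fully open).
Only numpy, scipy, OpenCV 4.12 (cv2) and the standard library are available. Lean on these libraries where they do the work, as an engineer would, in place of code of your own. Each camera call takes 0.05 s, during which the arm holds its last target. There are 200 camera calls.

## Working session

There is one attempt and no reset: what is moved stays moved. The work goes in short steps, Python scripts to look and compute and a tool call to move; the robot and the scene stay as the last step left them, time stands still between calls to the robot, and variables do not carry over. Pictures are saved under pics/ and viewed, about 8 in all and at most 12, crops included, and the job is handed in when it is done.

Besides the shell and the picture viewer there is one more tool, called after "Call:" as a command line: name --argument value ..., lists and objects as JSON in quotes. servo_tool: Moves the arm, as the interface text tells. Its arguments: {"type":"object","properties":{"deltas":{"type":"array"},"force":{"type":"number"}},"required":["deltas"]}

```bash
ls; mkdir -p pics
cat > h.py <<'E'
import numpy as np, cv2
from workcell import telemetry, eyes, order
def cal(n):
    c=eyes.calibration(n); K=np.array([[c['fx'],0,c['cx']],[0,c['fy'],c['cy']],[0,0,1.]])
    R=cv2.Rodrigues(np.array(c['rvec'],float))[0]; return K,R,np.array(c['tvec'],float).ravel()
def snap(n,f=None):
    im,d=eyes.camera(n)
    if f: cv2.imwrite('pics/'+f,im)
    np.savez('/tmp/%s.npz'%n,im=im,d=d); return im,d
def load(n): z=np.load('/tmp/%s.npz'%n); return z['im'],z['d']
def cloud(n,d):
    K,R,t=cal(n); v,u=np.indices(d.shape)
    p=np.stack([(u-K[0,2])/K[0,0]*d,(v-K[1,2])/K[1,1]*d,d],-1)
    w=(p-t)@R; w[d<=0]=np.nan; return w
def ray(n,u,v,z):
    K,R,t=cal(n); o=-R.T@t; r=R.T@np.linalg.solve(K,[u,v,1.]); return o+r*(z-o[2])/r[2]
def proj(n,p):
    K,R,t=cal(n); q=K@(R@np.array(p,float)+t); return q[:2]/q[2]
E
python3 - <<'E'
from h import *
for n in('top','side'):
    im,d=snap(n,n+'0.png'); K,R,t=cal(n); print(n,-R.T@t,R[2],K[0,0])
o=telemetry.get_obs(); print({k:np.round(v,3) for k,v in o.items()})
E
```

```text
pics
top [0.41414129 0.11291265 0.9116253 ] [ 0.09243678 -0.00385868 -0.99571108] 417.06514151800144
side [1.51439678 0.5880327  0.79229308] [-0.74868744 -0.3722982  -0.54850814] 543.8455228379829
{'clock': np.float64(0.1), 'joint_pos': array([ 1.104,  0.333, -0.065,  1.461,  0.022,  1.35 , -0.088]), 'joint_velocities': array([ 0.001, -0.001, -0.   , -0.001, -0.002, -0.   ,  0.001]), 'tau': array([ 1.0000e-03, -6.2675e+01,  4.9000e-02, -3.9243e+01,  1.6000e-02,
        7.0000e-03, -0.0000e+00]), 'position': array([ 0.268, -0.564,  0.231]), 'ee_rot': array([ 0.845, -0.534, -0.001, -0.   ]), 'ft_force': array([0.561, 0.41 , 0.353]), 'torque': array([-0.04 ,  0.029,  0.016]), 'grip_width': np.float64(1.002)}
```

View pics/top0.png

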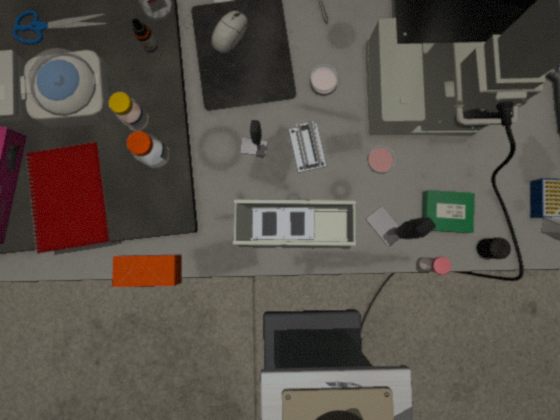

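View pics/side0.png

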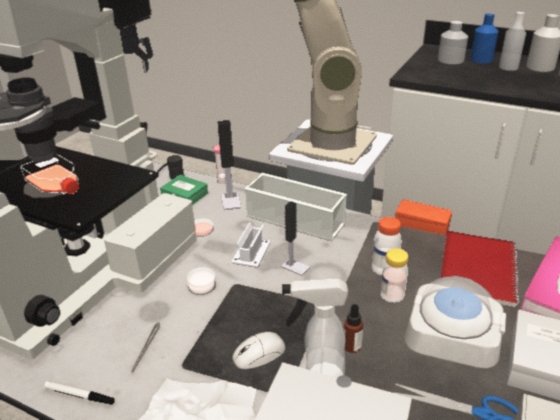

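The top view shows the bin at (295,223), with the plate in its left part and open floor on the right. The rack is at (307,147). There are two lifters: one at top (255,135) / side (290,235), the other at top (415,228) / side (227,165). I'll measure their heights to tell which is the smaller.

```bash
cat > m.py <<'E'
from h import *
np.set_printoptions(precision=4,suppress=True)
im,d=load('top'); w=cloud('top',d)
ims,ds=load('side'); ws=cloud('side',ds)
def reg(w,u0,u1,v0,v1,z0,z1,name):
    p=w[v0:v1,u0:u1].reshape(-1,3); p=p[(p[:,2]>z0)&(p[:,2]<z1)]
    r=cv2.minAreaRect((p[:,:2]*1000).astype(np.float32)); print(name,len(p),'zmed',np.median(p[:,2]),'z95',np.percentile(p[:,2],[2,98]),'mean',p.mean(0),'rect',r)
    return p
reg(w,225,365,190,255,.08,.1,'rim'); reg(w,245,318,203,243,.022,.04,'plate'); reg(w,318,350,205,243,0.0,.015,'binfloor')
reg(w,285,330,115,178,.045,.065,'rack top'); reg(w,285,330,115,178,.003,.065,'rack all')
for n,(a,b,c,e) in {'L1':(240,272,118,160),'L2':(365,437,205,247)}.items():
    reg(w,a,b,c,e,.1,.3,n+' handle'); reg(w,a,b,c,e,.14,.3,n+' handle top'); reg(w,a,b,c,e,.0025,.02,n+' foot')
for n,(a,b,c,e) in {'L1':(283,299,198,262),'L2':(216,236,118,200)}.items():
    reg(ws,a,b,c,e,.06,.3,n+' side handle')
a=cv2.resize(im[105:260,225:365],None,fx=5,fy=5,interpolation=cv2.INTER_CUBIC)[:600]
b=cv2.resize(ims[110:280,210:350],None,fx=4,fy=4,interpolation=cv2.INTER_CUBIC)[:600]
a=cv2.resize(im[105:255,225:445],None,fx=3.6,fy=3.6,interpolation=cv2.INTER_CUBIC); cv2.imwrite('pics/c1.png',cv2.convertScaleAbs(a,alpha=1.8))
E
python3 m.py
```

```text
rim 1365 zmed 0.09072346443417004 z95 [0.081  0.0938] mean [0.4608 0.0834 0.0901] rect ((459.4297180175781, 81.91676330566406), (242.01795959472656, 89.78915405273438), 88.04147338867188)
plate 2236 zmed 0.031076836973583773 z95 [0.0228 0.0352] mean [0.4611 0.1061 0.0306] rect ((461.3571472167969, 105.05113220214844), (150.5428924560547, 72.73735809326172), 88.68449401855469)
binfloor 782 zmed 0.009240010025238166 z95 [0.0062 0.0124] mean [ 0.4574 -0.0036  0.0093] rect ((457.5578308105469, -3.8067378997802734), (61.910823822021484, 56.581668853759766), 88.64015197753906)
rack top 400 zmed 0.054254691737460115 z95 [0.0455 0.0592] mean [0.6278 0.0438 0.0533] rect ((628.1867065429688, 45.42842102050781), (90.26276397705078, 37.59363555908203), 10.474888801574707)
rack all 1508 zmed 0.009975955397666065 z95 [0.0032 0.0581] mean [0.6261 0.0467 0.0226] rect ((632.3062744140625, 45.21190643310547), (97.8400650024414, 140.57566833496094), 88.1512222290039)
L1 handle 221 zmed 0.16605762012841802 z95 [0.1026 0.1733] mean [0.6273 0.1516 0.1524] rect ((631.3008422851562, 152.40902709960938), (16
[... 739 characters left out ...]
(438.7354431152344, -127.11946105957031), (22.99386215209961, 34.14200973510742), 36.682125091552734)
L2 foot 1037 zmed 0.0069986817123267675 z95 [0.0026 0.0131] mean [ 0.4528 -0.1291  0.0067] rect ((451.3253173828125, -152.60086059570312), (154.50230407714844, 89.42237091064453), 88.70118713378906)
L1 side handle 544 zmed 0.11584252269069881 z95 [0.0629 0.1699] mean [0.6168 0.1465 0.1171] rect ((568.45654296875, 126.33619689941406), (173.65289306640625, 36.45756530761719), 28.337556838989258)
L2 side handle 787 zmed 0.1536274233279102 z95 [0.065  0.2297] mean [ 0.4411 -0.1289  0.1526] rect ((407.159912109375, -157.29327392578125), (136.07723999023438, 34.201820373535156), 41.78858947753906)
```

View pics/c1.png

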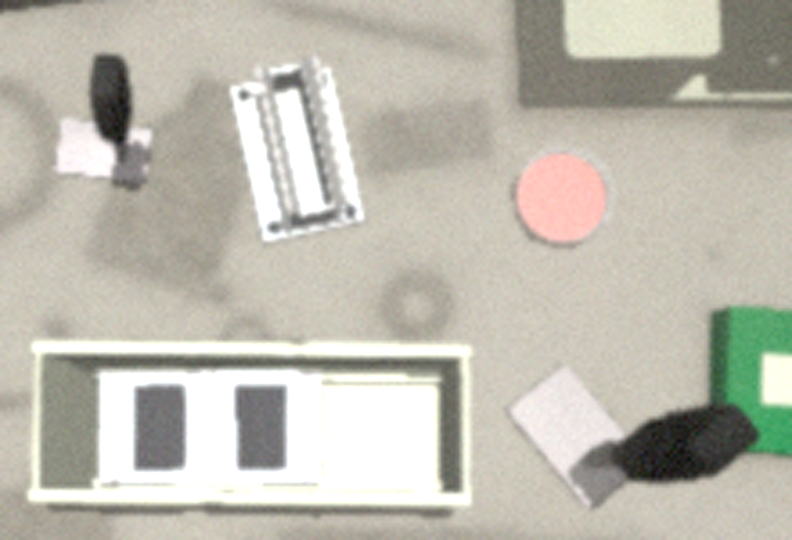

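L1 at top (255,135) is 170 mm tall and L2 at (415,228) is about 232 mm. The crop confirms L1 is the smaller one, so it is the lifter needed; its toe points left, i.e. +y. I'll refine the yaws and centres with rays through the corners.

Run:
```python
from h import *
np.set_printoptions(precision=4,suppress=True)
def C(pts,z,name):
    P=np.array([ray('top',225+(u+.5)/3.6-.5,105+(v+.5)/3.6-.5,z) for u,v in pts])[:,:2]
    e=np.roll(P,-1,0)-P; print(name,'centre',P.mean(0),'sides',np.linalg.norm(e,axis=1),'ang',np.degrees(np.arctan2(e[:,1],e[:,0]))); return P
C([(62,118),(152,130),(145,188),(55,172)],.005,'foot')
C([(232,90),(328,65),(363,218),(268,242)],.006,'rack')
C([(33,345),(470,350),(470,503),(33,500)],.09,'rim')
C([(100,370),(320,372),(320,486),(98,486)],.030,'plate')
# handle vertical line from depth: median per height, side and top
for n,(a,b,c,e) in {'top':(240,272,118,160),'side':(280,302,198,265)}.items():
    im,d=load(n); w=cloud(n,d)[c:e,a:b].reshape(-1,3)
    for z in(.09,.11,.13,.15,.165):
        p=w[(abs(w[:,2]-z)<.008)&(abs(w[:,0]-.63)<.03)&(abs(w[:,1]-.152)<.03)]
        if len(p)>4: print(n,z,len(p),p.min(0)[:2],p.max(0)[:2],np.median(p,0)[:2])
```

```text
foot centre [0.6322 0.1639] sides [0.0559 0.0365 0.0562 0.034 ] ang [-99.0096 172.1065  78.4938  -8.0696]
rack centre [0.6284 0.0447] sides [0.0614 0.0979 0.06   0.0973] ang [ -76.3795 -169.136   103.0449   11.6367]
rim centre [0.4583 0.0807] sides [0.2405 0.0839 0.2382 0.085 ] ang [-91.9468 177.7383  88.3102  -0.7191]
plate centre [0.4596 0.1031] sides [0.1297 0.067  0.13   0.0682] ang [-91.8122 178.2679  88.703   -1.9392]
top 0.09 20 [0.6188 0.1432] [0.6386 0.1601] [0.6201 0.1508]
top 0.11 23 [0.6184 0.1425] [0.6425 0.1605] [0.6202 0.1509]
top 0.13 25 [0.6187 0.1433] [0.6385 0.1611] [0.6207 0.1496]
top 0.15 28 [0.6189 0.1425] [0.6413 0.1616] [0.6206 0.1503]
top 0.165 119 [0.619  0.1437] [0.6434 0.1607] [0.6293 0.1526]
side 0.09 67 [0.6209 0.146 ] [0.6473 0.1661] [0.6426 0.1605]
side 0.11 63 [0.6209 0.145 ] [0.6476 0.1644] [0.6429 0.1597]
side 0.13 72 [0.6203 0.1465] [0.6481 0.165 ] [0.6439 0.1593]
side 0.15 72 [0.6231 0.1463] [0.6485 0.1651] [0.6437 0.1601]
side 0.165 90 [0.6218 0.1467] [0.6473 0.1646] [0.6401 0.1572]
```

Call:
servo_tool --deltas '[[[0, 0, -3], 0.12, 8], [[0, 0, -4], 0.12, 8], [[0, 0, -4], 0.12, 8], [[0, 0, -2], 0.12, 8], [[-3, -2.5, 0], 0.12, 8], [[-3, -2.5, 0], 0, 8], [[-3, -2.5, 0], 0, 8], [[-3, -2.5, 0], 0, 8]]'

```text
clock: 0.77
position: [0.3775, -0.4638, 0.362]
ee_rot: [-0.633, 0.775, 0.005, -0.001]
ft_force: [0.3, -1.7, -0.6]
grip_width: 0.939
```

Call:
servo_tool --deltas '[[[-3.7, 0, 0], -0.035, 8], [[-3.7, 0, 0], 0, 8], [[-3.7, 0, 0], 0, 8], [[-3.7, 0, 0], 0, 8], [[-3.7, 0, 0], 0, 8], [[-3.7, 0, 0], 0, 8], [[-3.7, 0, 0], 0, 8], [[-3.7, 0, 0], 0, 8], [[-3.7, 0, 0], 0, 8], [[-3.7, 0, 0], 0, 8], [[-3.7, -0.5, 0], 0, 8], [[-3, -1, 0], 0, 8]]'

```text
clock: 1.77
position: [0.4662, -0.0108, 0.3596]
ee_rot: [-0.649, 0.761, 0.008, -0.003]
ft_force: [0.4, -0.1, -0.3]
grip_width: 0.936
```

```bash
cat > g.py <<'E'
import sys
from h import *
from scipy.spatial.transform import Rotation
def go(x,y,z,yaw=None):
    o=telemetry.get_obs(); R=Rotation.from_quat(o['ee_rot']).as_matrix(); p=o['position']
    dl=R.T@(np.array([x,y,z])-p)*100; yw=np.degrees(np.arctan2(R[1,0],R[0,0]))
    print('t',round(float(o['clock']),2),'pos',np.round(p,4),'yaw',round(yw,2),'tilt',np.round(R[:,2],3),'f',np.round(o['ft_force'],1),'T',np.round(o['torque'],2),'gw',round(float(o['grip_width']),3))
    s='delta cm %s n=%.1f'%(np.round(dl,2),np.linalg.norm(dl)/4.1)
    if yaw is not None: s+=' turn %.3f'%(-np.radians((yaw-yw+180)%360-180))
    print(s)
if __name__=='__main__': go(*map(float,sys.argv[1:]))
E
python3 g.py .632 .153 .24 -99.5
```

```text
t 1.77 pos [ 0.4662 -0.0108  0.3596] yaw -99.1 tilt [-0.014  0.009 -1.   ] f [ 0.4 -0.1 -0.3] T [-0.06 -0.09 -0.02] gw 0.936
delta cm [-18.72 -13.96  11.87] n=6.4 turn 0.007
```

Call:
servo_tool --deltas '[[[-3.1, -2.3, 1], 0, 8], [[-3.1, -2.3, 1.5], 0, 8], [[-3.1, -2.3, 2], 0, 8], [[-3.1, -2.3, 2], 0, 8], [[-3.1, -2.3, 2], 0, 8], [[-2.5, -2, 1], 0, 8], [[0, 0, 0], 0, 6]]'

```text
clock: 2.35
position: [0.6256, 0.1545, 0.2631]
ee_rot: [-0.65, 0.76, 0.008, -0.002]
ft_force: [-0.8, 0.2, -0.5]
grip_width: 0.818
```

```bash
python3 - <<'E'
from h import *
im,d=snap('side','s1.png'); snap('top')
c=im[80:300,190:400]; cv2.imwrite('pics/s1c.png',cv2.convertScaleAbs(cv2.resize(c,None,fx=2.7,fy=2.7),alpha=1.5))
E
python3 g.py .632 .153 .118 -99.5
```

```text
t 2.45 pos [0.6245 0.1512 0.2661] yaw -98.98 tilt [-0.01   0.008 -1.   ] f [-0.1 -0.4  0.4] T [0.   0.01 0.  ] gw 0.703
delta cm [-0.21 -0.88 14.8 ] n=3.6 turn 0.009
```

View pics/s1c.png

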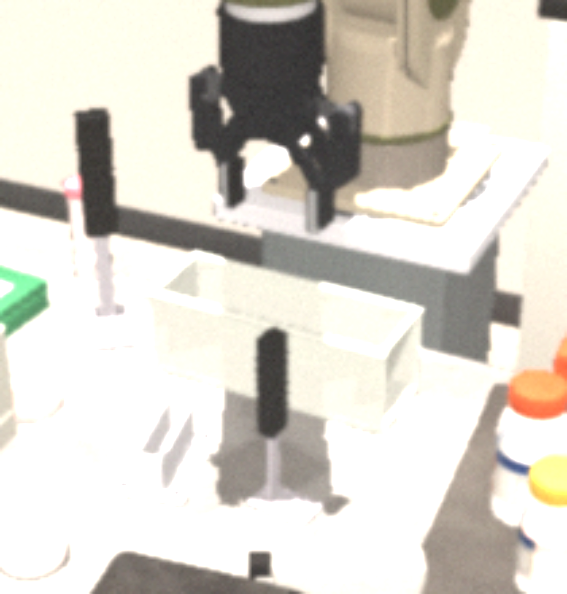

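The fingers straddle the line above the small lifter's handle (crop pixel (272,330)). Descending and gripping.

Call:
servo_tool --deltas '[[[-0.1, -0.5, 1.5], 0.01, 6], [[-0.1, -0.4, 3], 0, 6], [[0, 0, 3.5], 0, 6], [[0, 0, 3], 0, 6], [[0, 0, 2.5], 0, 6], [[0, 0, 1.2], 0, 5], [[0, 0, 0], 0, 1], [[0, 0, 0], 0, 1], [[0, 0, 0], 0, 1], [[0, 0, 0], 0, 1], [[0, 0, 0], 0, 1], [[0, 0, 0], 0, 1]]' --force 70

```text
clock: 3.45
position: [0.6374, 0.1426, 0.1281]
ee_rot: [-0.64, 0.768, -0.002, 0.006]
ft_force: [-0.6, -0.1, -1.9]
grip_width: 0.178
```

```bash
python3 g.py .632 .153 .118 -99.5
```

```text
t 3.45 pos [0.6374 0.1426 0.1281] yaw -100.37 tilt [ 0.012  0.005 -1.   ] f [-0.6 -0.1 -1.9] T [-0.03 -0.03 -0.06] gw 0.178
delta cm [-0.92  0.73  1.  ] n=0.4 turn -0.015
```

Call:
servo_tool --deltas '[[[0, 0, -1], 0, 1], [[0, 0, -2], 0, 1], [[0, 0, -3], 0, 1], [[0, 0, -3.5], 0, 1], [[0, 0, -3], 0, 1], [[0, 0, -1], -0.05, 1], [[1, 1, 0], -0.05, 1], [[2, 2, 0], -0.05, 1], [[2, 2.5, 0], 0, 1], [[2, 2.5, 0], 0, 1]]'

```text
clock: 4.28
position: [0.5517, 0.0818, 0.2777]
ee_rot: [-0.702, 0.712, -0.003, 0.011]
ft_force: [-0.1, -1.6, -0.7]
grip_width: 0.177
```

```bash
python3 g.py .4563 -.0112 .26 -91.8
```

```text
t 4.28 pos [0.5517 0.0818 0.2777] yaw -90.78 tilt [ 0.02   0.012 -1.   ] f [-0.1 -1.6 -0.7] T [-0.06  0.04  0.02] gw 0.177
delta cm [9.45 9.45 1.48] n=3.3 turn 0.018
```

Call:
servo_tool --deltas '[[[2, 2, 0.5], 0.018, 1], [[2.5, 2.5, 0.5], 0, 1], [[2.5, 2.5, 0.3], 0, 1], [[1.5, 1.5, 0], 0, 1], [[0.3, 0.3, 0], 0, 1], [[0, 0, 0], 0, 1], [[0, 0, 0], 0, 1]]'

```text
clock: 4.87
position: [0.4544, -0.0083, 0.2688]
ee_rot: [-0.695, 0.719, -0.008, 0.013]
ft_force: [0.8, 0.4, -2.0]
grip_width: 0.177
```

```bash
python3 g.py .4563 -.0112 .26 -91.8
cat > lift.py <<'E'
from h import *
import sys
f=sys.argv[1]
im,d=snap('side'); it,dt=snap('top')
a=cv2.resize(im[60:260,200:380],(540,600)); b=cv2.resize(it[150:270,230:370],None,fx=2,fy=2)
b=cv2.copyMakeBorder(b,0,360,0,0,cv2.BORDER_CONSTANT)
o=telemetry.get_obs()
cv2.imwrite('pics/'+f,cv2.convertScaleAbs(np.hstack([a,b[:, :260]]),alpha=1.4))
w=cloud('side',d)
p=w.reshape(-1,3); x,y,z=o['position']
zf=z-.128
q=p[(abs(p[:,0]-x)<.035)&(p[:,1]>y-.045)&(p[:,1]<y+.07)&(p[:,2]>zf-.02)&(p[:,2]<zf+.06)]
print(len(q), 'z pct',np.percentile(q[:,2],[2,50]))
ft=q[q[:,2]<zf+.012]; print('foot ext',ft.min(0),ft.max(0))
for dz in(.03,.045,.055):
    s=q[abs(q[:,2]-zf-dz)<.006]; print('shank',dz,len(s),np.median(s,0)-[x,y,0])
E
python3 lift.py l1.png
```

```text
t 4.87 pos [ 0.4544 -0.0083  0.2688] yaw -91.96 tilt [ 0.03   0.007 -1.   ] f [ 0.8  0.4 -2. ] T [ 0.01 -0.02  0.03] gw 0.177
delta cm [ 0.29 -0.17  0.88] n=0.2 turn -0.003
227 z pct [0.14624505 0.15088135]
foot ext [ 0.43760605 -0.02145257  0.14550608] [0.47357267 0.03507447 0.15246852]
shank 0.03 17 [0.00218447 0.00215078 0.17161126]
shank 0.045 17 [0.00045141 0.00261461 0.18511916]
shank 0.055 15 [0.00111133 0.00279962 0.19428701]
```

View pics/l1.png

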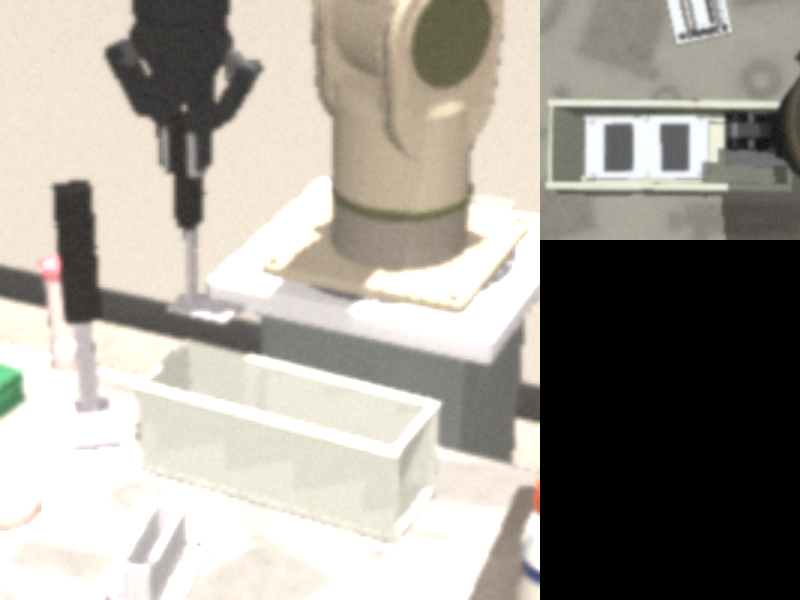

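Lifter held upright: in the left panel its foot is at (200,305), toe to +y, and measures about 3 mm toward +y of nominal. I'll lower it into the open part of the bin.

Call:
servo_tool --deltas '[[[0.3, 0, 1], 0, 1], [[0.2, 0, 2], 0, 1], [[0, 0, 2], 0, 1], [[0, 0, 1], 0, 1], [[0, 0, 0], 0, 1]]'

```text
clock: 5.38
position: [0.4595, -0.0081, 0.2045]
ee_rot: [-0.698, 0.716, -0.007, 0.015]
ft_force: [-0.8, -0.3, -2.5]
grip_width: 0.179
```

```bash
python3 g.py .455 -.013 .138 -91.8
```

```text
t 5.38 pos [ 0.4595 -0.0081  0.2045] yaw -91.42 tilt [ 0.03   0.011 -0.999] f [-0.8 -0.3 -2.5] T [-0.    0.13 -0.01] gw 0.179
delta cm [0.58 0.64 6.63] n=1.6 turn 0.007
```

Call:
servo_tool --deltas '[[[0.6, 0.4, 0.3], 0.007, 1], [[0.1, 0.1, 0.7], 0, 1], [[0, 0, 0.5], 0, 1], [[0, 0, 0], 0, 1]]'

```text
clock: 5.72
position: [0.4551, -0.0146, 0.1886]
ee_rot: [-0.696, 0.718, -0.006, 0.015]
ft_force: [0.3, 0.7, -1.5]
grip_width: 0.179
```

```bash
python3 g.py .455 -.013 .138 -91.8
```

```text
t 5.72 pos [ 0.4551 -0.0146  0.1886] yaw -91.75 tilt [ 0.03   0.012 -0.999] f [ 0.3  0.7 -1.5] T [-0.05  0.08  0.06] gw 0.179
delta cm [-0.09  0.16  5.06] n=1.2 turn 0.001
```

Call:
servo_tool --deltas '[[[-0.1, 0.1, 1], 0, 1], [[0, 0, 1.5], 0, 1], [[0, 0, 1.2], 0, 1], [[0, 0, 0.8], 0, 1], [[0, 0, 0.2], 0, 1], [[0, 0, 0], 0, 1]]'

```text
clock: 6.22
position: [0.4568, -0.0127, 0.1397]
ee_rot: [-0.696, 0.718, -0.008, 0.016]
ft_force: [-0.5, 0.4, -1.3]
grip_width: 0.18
```

```bash
python3 g.py .456 -.013 .138 -91.8
```

```text
t 6.22 pos [ 0.4568 -0.0127  0.1397] yaw -91.77 tilt [ 0.034  0.011 -0.999] f [-0.5  0.4 -1.3] T [-0.02  0.11 -0.01] gw 0.18
delta cm [0.04 0.09 0.17] n=0.0 turn 0.001
```

Call:
servo_tool --deltas '[[[0, 0, 0.25], 0, 1], [[0, 0, 0.2], 0, 1], [[0, 0, 0], 0, 1]]'

```text
clock: 6.47
position: [0.4577, -0.0126, 0.1358]
ee_rot: [-0.696, 0.718, -0.008, 0.017]
ft_force: [0.6, -0.7, -0.4]
grip_width: 0.179
```

```bash
python3 g.py .456 -.013 .138 -91.8
```

```text
t 6.47 pos [ 0.4577 -0.0126  0.1358] yaw -91.77 tilt [ 0.036  0.011 -0.999] f [ 0.6 -0.7 -0.4] T [0.01 0.05 0.03] gw 0.179
delta cm [ 0.05  0.16 -0.23] n=0.1 turn 0.001
```

Call:
servo_tool --deltas '[[[-0.7, 0, 0], 0, 1], [[-1.1, 0.1, 0], 0, 1], [[-1.1, 0, 0], 0, 1], [[-0.5, 0, 0], 0, 1], [[0, 0, 0], 0, 1]]'

```text
clock: 6.88
position: [0.4588, 0.0239, 0.1378]
ee_rot: [-0.695, 0.718, -0.01, 0.018]
ft_force: [-0.4, 0.0, -1.6]
grip_width: 0.174
```

```bash
python3 g.py .457 .0225 .138 -91.8
```

```text
t 6.88 pos [0.4588 0.0239 0.1378] yaw -91.84 tilt [ 0.039  0.011 -0.999] f [-0.4  0.  -1.6] T [0.01 0.04 0.04] gw 0.174
delta cm [ 0.15  0.17 -0.03] n=0.1 turn -0.001
```

Call:
servo_tool --deltas '[[[0.1, 0.1, -0.5], 0, 1], [[-0.05, 0, -0.87], 0, 1], [[-0.1, 0, -0.87], 0, 1], [[-0.2, 0, -0.83], 0, 1], [[-0.25, 0, -0.83], 0, 1], [[-0.35, 0, -0.8], 0, 1], [[-0.4, 0, -0.8], 0, 1], [[-0.48, 0, -0.7], 0, 1], [[-0.52, 0, -0.7], 0, 1], [[0, 0, 0], 0, 1]]'

```text
clock: 7.72
position: [0.4558, 0.0467, 0.2162]
ee_rot: [-0.695, 0.719, -0.011, 0.018]
ft_force: [1.3, -0.3, -2.3]
grip_width: 0.178
```

```bash
python3 g.py .457 .082 .235 -91.8; sed -i "s/b=cv2.resize(it\[150:270,230:370\]/b=cv2.resize(it[150:270,230:360]/" lift.py; python3 lift.py l2.png
```

```text
t 7.72 pos [0.4558 0.0467 0.2162] yaw -91.92 tilt [ 0.041  0.01  -0.999] f [ 1.3 -0.3 -2.3] T [-0.08  0.1  -0.01] gw 0.178
delta cm [-3.56 -0.07 -1.84] n=1.0 turn -0.002
524 z pct [0.0776383  0.09894037]
foot ext [0.42049481 0.00091744 0.06781992] [0.49004339 0.11546785 0.09860552]
shank 0.03 80 [0.00440026 0.03645881 0.11424773]
shank 0.045 19 [0.00312466 0.00579247 0.13167932]
shank 0.055 18 [0.00190886 0.00513943 0.14088457]
```

View pics/l2.png

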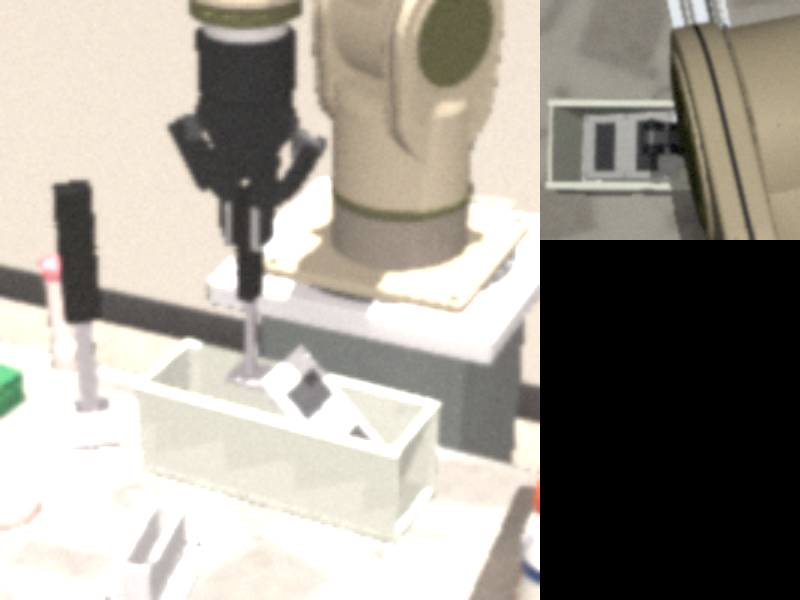

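The left panel shows the plate tilted about 45° on the toe, at (310,395). I'll continue the arc, slowing near vertical.

Call:
servo_tool --deltas '[[[-0.6, 0, -0.6], 0, 1], [[-0.7, 0, -0.6], 0, 1], [[-0.75, 0, -0.55], 0, 1], [[-0.8, 0, -0.5], 0, 1], [[-0.85, 0, -0.4], 0, 1], [[-0.85, 0, -0.35], 0, 1], [[-0.8, 0, -0.25], 0, 1], [[-0.7, 0, -0.15], 0, 1], [[-0.6, 0, -0.1], 0, 1], [[-0.5, 0, -0.05], 0, 1], [[0, 0, 0], 0, 1]]'

```text
clock: 8.73
position: [0.4557, 0.1256, 0.2538]
ee_rot: [-0.695, 0.719, -0.009, 0.017]
ft_force: [-1.0, -0.2, -1.2]
grip_width: 0.177
```

```bash
python3 g.py .457 .115 .235 -91.8; python3 lift.py l3.png
```

```text
t 8.73 pos [0.4557 0.1256 0.2538] yaw -91.89 tilt [ 0.037  0.011 -0.999] f [-1.  -0.2 -1.2] T [0.03 0.07 0.06] gw 0.177
delta cm [ 1.08 -0.09  1.87] n=0.5 turn -0.002
413 z pct [0.10909022 0.13555983]
foot ext [0.4292213  0.11221798 0.10616851] [0.49027918 0.18386006 0.13735552]
shank 0.03 54 [0.00189263 0.05231974 0.15137443]
shank 0.045 16 [0.00272244 0.00491772 0.16958478]
shank 0.055 16 [0.00325078 0.0046514  0.17959273]
```

View pics/l3.png

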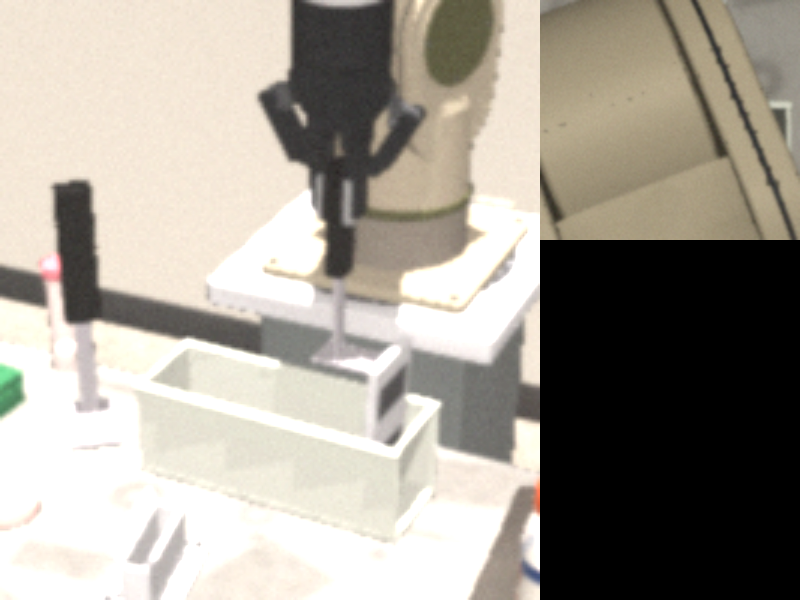

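Plate is close to vertical, its top at (388,355). I'll push it past vertical gently.

Call:
servo_tool --deltas '[[[-0.4, 0, 0], 0, 1], [[-0.4, 0, 0.05], 0, 1], [[-0.4, 0, 0.1], 0, 1], [[-0.4, 0, 0.1], 0, 1], [[-0.4, 0, 0.1], 0, 1], [[-0.4, 0, 0.1], 0, 1], [[-0.4, 0, 0.1], 0, 1], [[0, 0, 0], 0, 1]]'

```text
clock: 9.5
position: [0.457, 0.1537, 0.247]
ee_rot: [-0.694, 0.72, -0.009, 0.016]
ft_force: [-0.1, -0.3, -1.5]
grip_width: 0.179
```

```bash
cat > pl.py <<'E'
from h import *
im,d=snap('side'); p=cloud('side',d).reshape(-1,3); 
q=p[(abs(p[:,0]-.46)<.03)&(p[:,1]>.12)&(p[:,1]<.25)&(p[:,2]>.095)&(p[:,2]<.175)]
for z in np.arange(.095,.175,.01):
    s=q[abs(q[:,2]-z)<.005]
    if len(s)>3: print(round(z,3),len(s),'y pct',np.round(np.percentile(s[:,1],[5,50,95]),4))
E
python3 pl.py; python3 g.py .457 .12 .3 -91.8
```

```text
0.095 5 y pct [0.2018 0.2024 0.2027]
0.105 13 y pct [0.2029 0.2045 0.2065]
0.115 9 y pct [0.2064 0.2076 0.2099]
0.125 178 y pct [0.1427 0.1728 0.211 ]
0.135 45 y pct [0.1457 0.1757 0.2164]
0.145 67 y pct [0.1546 0.213  0.218 ]
0.155 17 y pct [0.1522 0.1573 0.1599]
0.165 14 y pct [0.1538 0.1571 0.159 ]
t 9.55 pos [0.457  0.1533 0.247 ] yaw -92.12 tilt [ 0.036  0.01  -0.999] f [-0.1  0.7 -1.3] T [-0.01  0.05  0.03] gw 0.181
delta cm [ 3.27 -0.31 -5.33] n=1.5 turn -0.006
```

Plate face slope is about 19° against the wall, with no load on the wrist: the plate is leaning. Backing off.

Call:
servo_tool --deltas '[[[0.8, 0, 0], 0, 1], [[1.5, 0, 0], 0, 1], [[2, -0.2, -0.5], 0, 1], [[1.5, -0.2, -2], 0, 1], [[0.5, 0, -3], 0, 1], [[0, -1, -2], 0, 1], [[0, -2.5, -0.5], 0, 1], [[0, -3, 0], 0, 1], [[0, -3.5, 0], 0, 1], [[0, -3.5, 0], 0, 1]]'

```text
clock: 10.38
position: [0.5904, 0.0723, 0.3375]
ee_rot: [-0.692, 0.722, -0.013, 0.015]
ft_force: [1.1, -0.6, -0.2]
grip_width: 0.178
```

```bash
python3 pl.py; python3 g.py .63 .18 .2 -91.8
```

```text
0.095 5 y pct [0.2014 0.2017 0.2022]
0.105 9 y pct [0.2026 0.204  0.2058]
0.115 14 y pct [0.2061 0.2077 0.2098]
0.125 12 y pct [0.2098 0.2113 0.2125]
0.135 13 y pct [0.2136 0.2145 0.2162]
0.145 52 y pct [0.2104 0.2143 0.2185]
t 10.43 pos [0.5954 0.0702 0.334 ] yaw -92.62 tilt [ 0.036  0.004 -0.999] f [-0.3 -5.7 -4.2] T [-0.53 -0.21  0.  ] gw 0.181
delta cm [-11.05  -2.47  13.57] n=4.3 turn -0.014
```

Call:
servo_tool --deltas '[[[-2, -0.5, 0.5], 0, 1], [[-3, -0.6, 2], 0, 1], [[-3, -0.6, 3], 0, 1], [[-2.2, -0.5, 3.5], 0, 1], [[-0.7, -0.2, 3], 0, 1], [[0, 0, 2], 0, 1], [[0, 0, 0.5], 0, 1]]'

```text
clock: 11.02
position: [0.637, 0.1727, 0.1818]
ee_rot: [-0.687, 0.727, -0.01, 0.014]
ft_force: [0.3, -0.6, -1.8]
grip_width: 0.177
```

```bash
python3 g.py .63 .18 .128 -91.8
```

```text
t 11.02 pos [0.637  0.1727 0.1818] yaw -93.26 tilt [ 0.034  0.004 -0.999] f [ 0.3 -0.6 -1.8] T [-0.01  0.06  0.04] gw 0.177
delta cm [-0.66  0.92  5.36] n=1.3 turn -0.026
```

Call:
servo_tool --deltas '[[[-0.4, 0.1, 1.5], 0, 1], [[0, 0, 1.7], 0, 1], [[0, 0, 1.2], 0, 1], [[0, 0, 0.6], 0, 1], [[0, 0, 0.3], 0, 1], [[0, 0, 0.2], 0, 1], [[0, 0, 0], 0, 1]]'

```text
clock: 11.6
position: [0.64, 0.1703, 0.1268]
ee_rot: [-0.685, 0.729, -0.012, 0.013]
ft_force: [0.6, -0.5, -1.0]
grip_width: 0.176
```

```bash
python3 g.py .637 .175 .126 -91.8
```

```text
t 11.6 pos [0.64   0.1703 0.1268] yaw -93.59 tilt [ 0.035  0.001 -0.999] f [ 0.6 -0.5 -1. ] T [0.03 0.07 0.02] gw 0.176
delta cm [-0.45  0.33  0.07] n=0.1 turn -0.031
```

Call:
servo_tool --deltas '[[[0, 0, 0.25], 0, 1], [[0, 0, 0.2], 0, 1], [[0, 0, 0.1], 0, 1], [[0, 0, 0], 0, 1]]'

```text
clock: 11.93
position: [0.6417, 0.1704, 0.1238]
ee_rot: [-0.684, 0.729, -0.013, 0.015]
ft_force: [-0.2, -0.2, -1.6]
grip_width: 0.177
```

```bash
python3 g.py .637 .175 .126 -91.8
```

```text
t 11.93 pos [0.6417 0.1704 0.1238] yaw -93.62 tilt [ 0.039  0.001 -0.999] f [-0.2 -0.2 -1.6] T [-0.04  0.06  0.01] gw 0.177
delta cm [-0.43  0.49 -0.24] n=0.2 turn -0.032
```

Call:
servo_tool --deltas '[[[0, 0, 0.25], 0, 1], [[0, 0, 0.25], 0, 1], [[0, 0, 0], 0, 1]]'

```text
clock: 12.18
position: [0.6446, 0.1709, 0.1238]
ee_rot: [-0.684, 0.729, -0.015, 0.018]
ft_force: [-1.0, -0.2, -1.6]
grip_width: 0.175
```

```bash
python3 g.py .637 .175 .126 -91.8; python3 lift.py l4.png
python3 - <<'E'
from h import *
im,d=load('side'); p=cloud('side',d).reshape(-1,3)
q=p[(abs(p[:,0]-.64)<.03)&(abs(p[:,1]-.18)<.045)]
f=q[(q[:,2]>-.01)&(q[:,2]<.03)]
for z in(.02,.035,.05,.065):
    s=q[abs(q[:,2]-z)<.006]; print(z,len(s),np.round(np.median(s,0),4) if len(s) else '')
c=im[150:300,240:360]; cv2.imwrite('pics/c4.png',cv2.convertScaleAbs(cv2.resize(c,None,fx=4,fy=4,interpolation=cv2.INTER_CUBIC),alpha=1.3))
E
```

```text
t 12.18 pos [0.6446 0.1709 0.1238] yaw -93.66 tilt [ 0.046  0.002 -0.999] f [-1.  -0.2 -1.6] T [ 0.06  0.15 -0.03] gw 0.175
delta cm [-0.36  0.78 -0.26] n=0.2 turn -0.032
907 z pct [-0.00379865  0.00045965]
foot ext [ 0.60942579  0.12613071 -0.00648884] [0.67903133 0.24080987 0.00726047]
shank 0.03 22 [0.00293687 0.00414349 0.02563014]
shank 0.045 21 [0.00288731 0.00333391 0.03864499]
shank 0.055 17 [0.00354306 0.00298175 0.05050982]
0.02 23 [0.6476 0.1746 0.0201]
0.035 25 [0.6474 0.1747 0.0347]
0.05 17 [0.648  0.174  0.0505]
0.065 20 [0.6473 0.1739 0.0648]
```

View pics/c4.png

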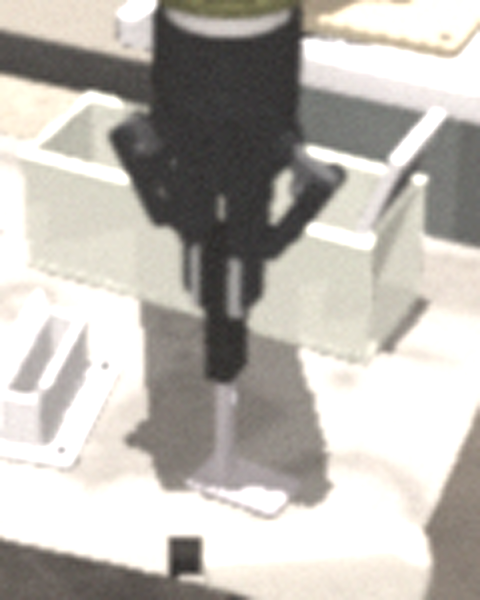

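Foot is on the table (descent stopped at z=0.1238, foot at (240,490)), and the plate is leaning at (400,170). Releasing.

Call:
servo_tool --deltas '[[[0, 0, -0.1], 0, 1.9], [[0, 0, 0], 0, 2.5], [[0, 0, 0], 0, 3.5], [[0, 0, 0], 0, 5], [[0, 0, 0], 0, 6], [[0, 0, 0], 0, 6], [[0, 0, -1], 0, 6], [[0, 0, -2.5], 0, 6], [[0, 0, -3.5], 0, 6], [[0, 0, -4], 0, 6], [[0, 0, -4], 0, 6], [[0, 0, -1], 0, 6]]'

```text
clock: 13.28
position: [0.6339, 0.1703, 0.2887]
ee_rot: [-0.685, 0.729, -0.012, 0.014]
ft_force: [0.2, 0.1, 1.4]
grip_width: 0.705
```

```bash
python3 g.py .455 .195 .25 -91.8
python3 - <<'E'
from h import *
im,d=snap('side'); p=cloud('side',d).reshape(-1,3)
q=p[(abs(p[:,0]-.64)<.04)&(abs(p[:,1]-.175)<.04)]
for z in(.02,.05,.08,.11,.14,.165):
    s=q[abs(q[:,2]-z)<.006]; print(z,len(s),np.round(np.median(s,0),4) if len(s) else '')
q=p[(abs(p[:,0]-.46)<.05)&(p[:,1]>.12)&(p[:,1]<.25)&(p[:,2]>.095)&(p[:,2]<.175)]
for z in np.arange(.095,.165,.01):
    s=q[abs(q[:,2]-z)<.005]
    if len(s)>3: print(round(z,3),len(s),'y',np.round(np.percentile(s[:,1],[2,50,98]),4),'x',np.round(np.percentile(s[:,0],[2,50,98]),4))
E
```

```text
t 13.28 pos [0.6339 0.1703 0.2887] yaw -93.54 tilt [ 0.037  0.002 -0.999] f [0.2 0.1 1.4] T [ 0.03 -0.01  0.02] gw 0.705
delta cm [-1.34 18.14  3.22] n=4.5 turn -0.030
0.02 19 [0.6486 0.1749 0.0211]
0.05 23 [0.647  0.175  0.0495]
0.08 40 [0.653  0.1787 0.0813]
0.11 52 [0.6536 0.1774 0.1096]
0.14 52 [0.6522 0.1783 0.1404]
0.165 76 [0.6485 0.1755 0.1672]
0.095 12 y [0.1922 0.2002 0.2026] x [0.4473 0.4947 0.5016]
0.105 24 y [0.1946 0.2031 0.2059] x [0.4397 0.4882 0.5008]
0.115 26 y [0.1977 0.206  0.2095] x [0.447  0.4942 0.4999]
0.125 29 y [0.2024 0.2098 0.2131] x [0.4436 0.4889 0.5   ]
0.135 26 y [0.2048 0.2139 0.2168] x [0.4364 0.4933 0.5003]
0.145 65 y [0.2098 0.2145 0.2187] x [0.4345 0.4709 0.4996]
```

Lifter stands upright at about (0.645,0.172). The plate leans with its top edge at about y=0.210–0.219, z=0.148, x centre 0.467. Moving over it.

Call:
servo_tool --deltas '[[[-0.7, 2, 0], -0.03, 4.5], [[-0.7, 3, 0.5], 0, 4.5], [[-0.7, 3.5, 1], 0, 4.5], [[-0.5, 3.5, 1.5], 0, 4.5], [[0, 3, 2], 0, 4.5], [[0, 1.5, 2], 0, 4.5], [[0, 0, 0.5], 0, 4.5], [[0, 0, 0], 0, 4.5]]'

```text
clock: 14.0
position: [0.4685, 0.2048, 0.2104]
ee_rot: [-0.696, 0.718, -0.016, 0.019]
ft_force: [1.3, 0.4, 0.4]
grip_width: 0.527
```

```bash
python3 g.py .467 .205 .113 -91.8
```

```text
t 14.0 pos [0.4685 0.2048 0.2104] yaw -91.8 tilt [ 0.049  0.003 -0.999] f [1.3 0.4 0.4] T [-0.02 -0.03 -0.03] gw 0.527
delta cm [0.03 0.63 9.72] n=2.4 turn 0.000
```

Call:
servo_tool --deltas '[[[0, 0.3, 1.5], 0, 4.5], [[0, 0.2, 2.5], 0, 4.5], [[0, 0.1, 2.5], 0, 4.5], [[0, 0, 2], 0, 4.5], [[0, 0, 1], 0, 4.5], [[0, 0, 0], 0, 4.5]]'

```text
clock: 14.5
position: [0.4769, 0.2067, 0.1194]
ee_rot: [-0.694, 0.719, -0.018, 0.024]
ft_force: [-0.0, -0.3, 0.4]
grip_width: 0.529
```

```bash
python3 g.py .467 .205 .113 -91.8;  python3 - <<'E'
from h import *
im,d=snap('side')
c=im[110:260,270:390]; cv2.imwrite('pics/c5.png',cv2.convertScaleAbs(cv2.resize(c,None,fx=4,fy=4,interpolation=cv2.INTER_CUBIC),alpha=1.3))
E
```

```text
t 14.5 pos [0.4769 0.2067 0.1194] yaw -92.0 tilt [ 0.06   0.007 -0.998] f [-0.  -0.3  0.4] T [-0.05  0.11  0.03] gw 0.529
delta cm [0.21 1.02 0.58] n=0.3 turn -0.003
```

View pics/c5.png

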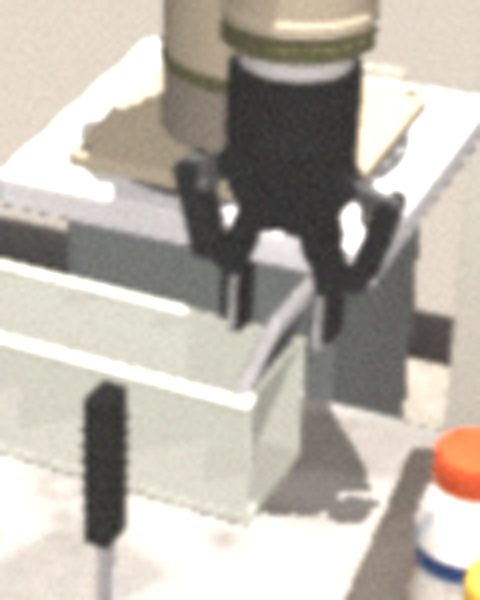

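Fingers straddle the leaning plate's top edge at (290,290). I'll draw it upright and close.

Call:
servo_tool --deltas '[[[0.2, 0.5, 0.2], 0, 4], [[0.4, 0.4, 0.2], 0, 3.5], [[0.5, 0.1, 0], 0, 3.2], [[0.6, 0, 0], 0, 3], [[0.6, 0, 0], 0, 2.7], [[0.6, 0, 0], 0, 2.4], [[0.4, 0, 0], 0, 2.2], [[0, 0, 0], 0, 2]]' --force 40

```text
clock: 15.22
position: [0.469, 0.1714, 0.1212]
ee_rot: [-0.694, 0.72, -0.021, 0.028]
ft_force: [0.2, 0.3, -0.7]
grip_width: 0.236
```

```bash
python3 g.py .467 .173 .113 -91.8
python3 - <<'E'
from h import *
im,d=snap('side')
p=cloud('side',d).reshape(-1,3)
q=p[(abs(p[:,0]-.50)<.008)&(p[:,1]>.12)&(p[:,1]<.25)&(p[:,2]>.092)&(p[:,2]<.175)]
for z in np.arange(.095,.165,.01):
    s=q[abs(q[:,2]-z)<.005]
    if len(s)>3: print(round(z,3),len(s),'y',np.round(np.percentile(s[:,1],[2,50,98]),4))
E
```

```text
t 15.22 pos [0.469  0.1714 0.1212] yaw -92.08 tilt [ 0.069  0.009 -0.998] f [ 0.2  0.3 -0.7] T [-0.04  0.06  0.03] gw 0.236
delta cm [-0.14  0.27  0.8 ] n=0.2 turn -0.005
0.095 10 y [0.1659 0.1691 0.1736]
0.105 13 y [0.1668 0.1712 0.1734]
0.115 14 y [0.1664 0.1704 0.1747]
0.125 16 y [0.1657 0.1708 0.1748]
0.135 11 y [0.1667 0.1705 0.1741]
0.145 11 y [0.1668 0.1715 0.1742]
0.155 4 y [0.1667 0.1697 0.173 ]
```

Call:
servo_tool --deltas '[[[0.05, 0.2, 0.4], 0, 2], [[0, 0.1, 0.4], 0, 1.8], [[0, 0, 0], 0, 0.4], [[0, 0, 0], 0, 0.4], [[0, 0, 0], 0, 0.4], [[0, 0, 0], 0, 0.4]]' --force 70

```text
clock: 15.77
position: [0.4666, 0.1711, 0.1123]
ee_rot: [-0.694, 0.719, -0.021, 0.027]
ft_force: [-0.1, -1.4, 1.6]
grip_width: 0.086
```

```bash
python3 g.py .467 .173 .26 -91.8
```

```text
t 15.77 pos [0.4666 0.1711 0.1123] yaw -92.04 tilt [ 0.069  0.007 -0.998] f [-0.1 -1.4  1.6] T [-0.46  0.18 -0.  ] gw 0.086
delta cm [ -0.34  -1.05 -14.73] n=3.6 turn -0.004
```

Call:
servo_tool --deltas '[[[0, 0, -0.8], 0, 0.4], [[0, -0.1, -1.5], 0, 0.4], [[0, -0.2, -2.5], 0, 0.4], [[0, -0.2, -3], 0, 0.4], [[0, -0.2, -3], 0, 0.4], [[0, -0.2, -2.5], 0, 0.4], [[0, -0.5, -0.8], -0.05, 0.4], [[1, -1.5, 0], -0.05, 0.4], [[2, -2.5, 0], -0.05, 0.4], [[2, -2.5, 0], -0.05, 0.4], [[2, -2.2, 0], -0.05, 0.4], [[1, -1, 0], 0, 0.4]]'

```text
clock: 16.77
position: [0.5755, 0.107, 0.2717]
ee_rot: [0.786, -0.617, 0.023, -0.027]
ft_force: [0.4, -0.6, -2.6]
grip_width: 0.079
```

```bash
python3 g.py .6284 .0447 .2 -77.7
```

```text
t 16.77 pos [0.5755 0.107  0.2717] yaw -76.21 tilt [ 0.069  0.013 -0.997] f [ 0.4 -0.6 -2.6] T [-0.03  0.15 -0.04] gw 0.079
delta cm [ 7.29 -3.13  7.44] n=2.7 turn 0.026
```

Call:
servo_tool --deltas '[[[1.5, -0.6, 0.5], 0.026, 0.4], [[2.2, -1, 1.5], 0, 0.4], [[2, -0.8, 2], 0, 0.4], [[1.2, -0.5, 2], 0, 0.4], [[0.3, 0, 1], 0, 0.4], [[0, 0, 0], 0, 0.4]]'

```text
clock: 17.27
position: [0.6274, 0.0394, 0.2006]
ee_rot: [0.775, -0.631, 0.021, -0.028]
ft_force: [-0.8, 0.2, -1.6]
grip_width: 0.082
```

```bash
python3 g.py .6284 .0449 .155 -77.7
python3 - <<'E'
from h import *
im,d=snap('side'); np.set_printoptions(precision=4,suppress=True)
p=cloud('side',d).reshape(-1,3)
q=p[(abs(p[:,0]-.64)<.06)&(abs(p[:,1]-.045)<.06)&(p[:,2]>.07)&(p[:,2]<.175)]
print('bottom z',np.percentile(q[:,2],[1,3]))
for z in np.arange(.09,.18,.015):
    s=q[abs(q[:,2]-z)<.007]
    if len(s)>3: print(round(z,3),len(s),np.percentile(s[:,:2],[3,50,97],axis=0).ravel())
c=im[160:310,200:320]; cv2.imwrite('pics/c6.png',cv2.convertScaleAbs(cv2.resize(c,None,fx=4,fy=4,interpolation=cv2.INTER_CUBIC),alpha=1.1))
E
```

```text
t 17.27 pos [0.6274 0.0394 0.2006] yaw -78.24 tilt [ 0.068  0.017 -0.998] f [-0.8  0.2 -1.6] T [-0.    0.14  0.03] gw 0.082
delta cm [-0.51  0.11  4.56] n=1.1 turn -0.009
bottom z [0.1114 0.113 ]
0.105 6 [0.6138 0.0413 0.6265 0.0437 0.6538 0.0493]
0.12 65 [0.598  0.0385 0.6391 0.0456 0.6601 0.051 ]
0.135 63 [0.5947 0.0375 0.6362 0.0456 0.6581 0.0505]
0.15 74 [0.5959 0.0377 0.6382 0.0454 0.659  0.0506]
0.165 69 [0.5978 0.0387 0.6366 0.0456 0.6574 0.0508]
```

View pics/c6.png

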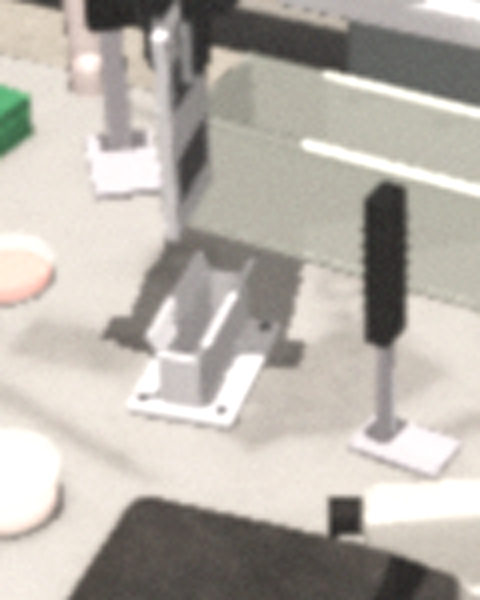

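Plate hangs vertical at (180,130), above the rack at (200,340). I'll check the rack slot from this same view.

Run:
```python
from h import *
np.set_printoptions(precision=4,suppress=True)
im,d=load('side'); p=cloud('side',d).reshape(-1,3)
c,s=np.cos(np.radians(12.3)),np.sin(np.radians(12.3))
q=p[(abs(p[:,0]-.628)<.07)&(abs(p[:,1]-.045)<.055)&(p[:,2]<.07)]
r=(q[:,:2]-[.6284,.0449])@np.array([[c,-s],[s,c]])
for a,b in((.004,.012),(.02,.035),(.035,.048),(.05,.06)):
    m=(q[:,2]>a)&(q[:,2]<b); print(a,b,m.sum(),'x',np.percentile(r[m,0],[1,50,99]),'y',np.percentile(r[m,1],[1,99]),'hist',np.histogram(r[m,1],bins=np.arange(-.036,.037,.004))[0])
```

```text
0.004 0.012 358 x [-0.0432  0.0236  0.0555] y [-0.0293  0.0349] hist [ 0  7 21 14 15  8  7 20  3  8  4  8 27 48 37 49 39 42]
0.02 0.035 185 x [-0.0412  0.0114  0.0502] y [-0.0097  0.017 ] hist [ 0  0  0  0  0  0  6 57 15 16 13  7 46 25  0  0  0  0]
0.035 0.048 171 x [-0.0432  0.0084  0.0502] y [-0.0122  0.0168] hist [ 0  0  0  0  0  2 27 62 14  8 14  9 26  9  0  0  0  0]
0.05 0.06 131 x [-0.0415  0.007   0.0478] y [-0.0168  0.0219] hist [ 0  0  0  0  4 38 36  4  0  0  0  0  3 28 18  0  0  0]
```

Call:
servo_tool --deltas '[[[-0.4, 0.05, 0.5], -0.009, 0.4], [[-0.2, 0, 1.3], 0, 0.4], [[0, 0, 1.3], 0, 0.4], [[0, 0, 0.9], 0, 0.4], [[0, 0, 0], 0, 0.4]]'

```text
clock: 17.73
position: [0.6277, 0.0523, 0.1623]
ee_rot: [0.78, -0.625, 0.023, -0.03]
ft_force: [0.3, -0.9, -2.7]
grip_width: 0.084
```

```bash
python3 g.py .629 .0455 .0985 -77.7
```

```text
t 17.73 pos [0.6277 0.0523 0.1623] yaw -77.37 tilt [ 0.074  0.018 -0.997] f [ 0.3 -0.9 -2.7] T [-0.02  0.12  0.06] gw 0.084
delta cm [0.7  0.51 6.36] n=1.6 turn 0.006
```

Call:
servo_tool --deltas '[[[0.4, 0.1, 0], 0, 0.4], [[0.1, 0, 0], 0, 0.4], [[0, 0, 0], 0, 0.4]]'

```text
clock: 17.98
position: [0.6275, 0.0478, 0.1619]
ee_rot: [0.781, -0.624, 0.023, -0.03]
ft_force: [0.2, 0.2, -0.8]
grip_width: 0.084
```

```bash
python3 g.py .629 .0455 .0985 -77.7
```

```text
t 17.98 pos [0.6275 0.0478 0.1619] yaw -77.28 tilt [ 0.073  0.019 -0.997] f [ 0.2  0.2 -0.8] T [-0.06  0.06  0.03] gw 0.084
delta cm [0.27 0.38 6.33] n=1.5 turn 0.007
```

Call:
servo_tool --deltas '[[[0.15, 0.1, 0.8], 0, 0.4], [[0, 0.1, 1], 0, 0.4], [[0, 0.1, 1], 0, 0.4], [[0, 0, 0.5], 0, 0.4], [[0, 0, 0], 0, 0.4]]'

```text
clock: 18.4
position: [0.6279, 0.0451, 0.1262]
ee_rot: [0.78, -0.625, 0.023, -0.031]
ft_force: [0.2, -0.9, -2.3]
grip_width: 0.084
```

```bash
python3 g.py .629 .0455 .0985 -77.7
```

```text
t 18.4 pos [0.6279 0.0451 0.1262] yaw -77.37 tilt [ 0.075  0.018 -0.997] f [ 0.2 -0.9 -2.3] T [-0.05  0.12  0.02] gw 0.084
delta cm [-0.01  0.1   2.77] n=0.7 turn 0.006
```

Call:
servo_tool --deltas '[[[0, 0.1, 0.7], 0, 0.4], [[0, 0, 0.8], 0, 0.4], [[0, 0.1, 0.6], 0, 0.4], [[0, 0, 0.4], 0, 0.4], [[0, 0, 0.2], 0, 0.4], [[0, 0, 0], 0, 0.4]]'

```text
clock: 18.9
position: [0.6298, 0.0456, 0.0989]
ee_rot: [0.78, -0.625, 0.025, -0.032]
ft_force: [-0.3, -0.9, -1.8]
grip_width: 0.089
```

```bash
python3 g.py .629 .0455 .0985 -77.7
```

```text
t 18.9 pos [0.6298 0.0456 0.0989] yaw -77.36 tilt [ 0.079  0.018 -0.997] f [-0.3 -0.9 -1.8] T [0.   0.11 0.03] gw 0.089
delta cm [-0.01  0.09  0.04] n=0.0 turn 0.006
```

Near the seat now. A couple of small downward probes, then measure.

Call:
servo_tool --deltas '[[[0, 0, 0.25], 0, 0.4], [[0, 0, 0.25], 0, 0.4], [[0, 0, 0.2], 0, 0.4], [[0, 0, 0], 0, 0.4]]'

```text
clock: 19.23
position: [0.6343, 0.0465, 0.099]
ee_rot: [0.78, -0.624, 0.029, -0.034]
ft_force: [0.6, 0.3, -2.0]
grip_width: 0.086
```

```bash
python3 g.py .629 .0455 .0985 -77.7
python3 - <<'E'
from h import *
im,d=snap('side'); np.set_printoptions(precision=4,suppress=True)
p=cloud('side',d).reshape(-1,3)
q=p[(abs(p[:,0]-.63)<.05)&(abs(p[:,1]-.045)<.03)&(p[:,2]>.065)&(p[:,2]<.17)]
for z in np.arange(.075,.155,.01):
    s=q[abs(q[:,2]-z)<.005]
    if len(s)>3: print(round(z,3),len(s),np.percentile(s[:,:2],[3,50,97],axis=0).ravel())
e=q[(q[:,0]>.653)]; print('near-edge top z',np.percentile(e[:,2],[90,97,99.5]))
E
```

```text
t 19.23 pos [0.6343 0.0465 0.099 ] yaw -77.39 tilt [ 0.089  0.017 -0.996] f [ 0.6  0.3 -2. ] T [-0.03  0.14  0.04] gw 0.086
delta cm [-0.02  0.54  0.01] n=0.1 turn 0.005
0.075 39 [0.6032 0.0444 0.6418 0.053  0.6647 0.0584]
0.085 34 [0.6165 0.0488 0.654  0.0548 0.6646 0.0581]
0.095 26 [0.6402 0.0506 0.6593 0.0553 0.6648 0.0578]
0.105 45 [0.6355 0.0351 0.6475 0.0562 0.6647 0.0634]
0.115 65 [0.6245 0.0335 0.6422 0.0578 0.6653 0.0656]
0.125 70 [0.623  0.0335 0.6425 0.057  0.6639 0.0652]
0.135 87 [0.6268 0.0366 0.6428 0.0535 0.6652 0.0641]
0.145 98 [0.6231 0.0197 0.6408 0.0425 0.6497 0.0704]
near-edge top z [0.1364 0.1388 0.1423]
```

Descent stopped and the plate top is at about 0.139 (expected 0.138), so it is fully home. Releasing and rising.

Call:
servo_tool --deltas '[[[0, 0, 0], 0, 1.2], [[0, 0, 0], 0, 2], [[0, 0, 0], 0, 3], [[0, 0, 0], 0, 4.5], [[0, 0.2, 0], 0, 5.5], [[0, 0, -0.8], 0, 5.5], [[0, 0, -2.5], 0, 5.5], [[0, 0, -3.5], 0, 5.5], [[0, 0, -4], 0, 5.5], [[0, 0, -4], 0, 5.5], [[0, 0, -1], 0, 5.5], [[0, 0, 0], 0, 5.5]]'

```text
clock: 20.28
position: [0.6154, 0.0434, 0.2627]
ee_rot: [0.78, -0.624, 0.027, -0.033]
ft_force: [1.0, 0.1, -0.2]
grip_width: 0.646
```

```bash
python3 g.py .629 .0455 .26 -77.7
python3 - <<'E'
from h import *
im,d=snap('side'); np.set_printoptions(precision=4,suppress=True)
p=cloud('side',d).reshape(-1,3)
q=p[(abs(p[:,0]-.63)<.05)&(abs(p[:,1]-.045)<.03)&(p[:,2]>.062)&(p[:,2]<.17)]
for z in np.arange(.075,.155,.015):
    s=q[abs(q[:,2]-z)<.007]
    if len(s)>3: print(round(z,3),len(s),np.percentile(s[:,:2],[3,50,97],axis=0).ravel())
q=p[(abs(p[:,0]-.64)<.04)&(abs(p[:,1]-.175)<.04)]
for z in(.05,.11,.165):
    s=q[abs(q[:,2]-z)<.006]; print('lifter',z,len(s),np.round(np.median(s,0),4) if len(s) else '')
cv2.imwrite('pics/c7.png',cv2.convertScaleAbs(cv2.resize(im[90:310,150:450],None,fx=2.6,fy=2.6,interpolation=cv2.INTER_CUBIC),alpha=1.1))
E
```

```text
t 20.28 pos [0.6154 0.0434 0.2627] yaw -77.29 tilt [ 0.084  0.019 -0.996] f [ 1.   0.1 -0.2] T [-0.01  0.11 -0.03] gw 0.646
delta cm [ 0.1  -1.35  0.39] n=0.3 turn 0.007
0.075 59 [0.6035 0.0447 0.6419 0.0523 0.6649 0.059 ]
0.09 59 [0.6023 0.0447 0.6435 0.053  0.6648 0.0583]
0.105 63 [0.5992 0.0437 0.6463 0.0526 0.6641 0.058 ]
0.12 60 [0.6049 0.0449 0.6437 0.0527 0.6639 0.058 ]
0.135 93 [0.6029 0.0399 0.6359 0.0493 0.6634 0.0577]
lifter 0.05 22 [0.6477 0.175  0.0507]
lifter 0.11 53 [0.6541 0.179  0.1104]
lifter 0.165 80 [0.6488 0.1749 0.1672]
```

View pics/c7.png

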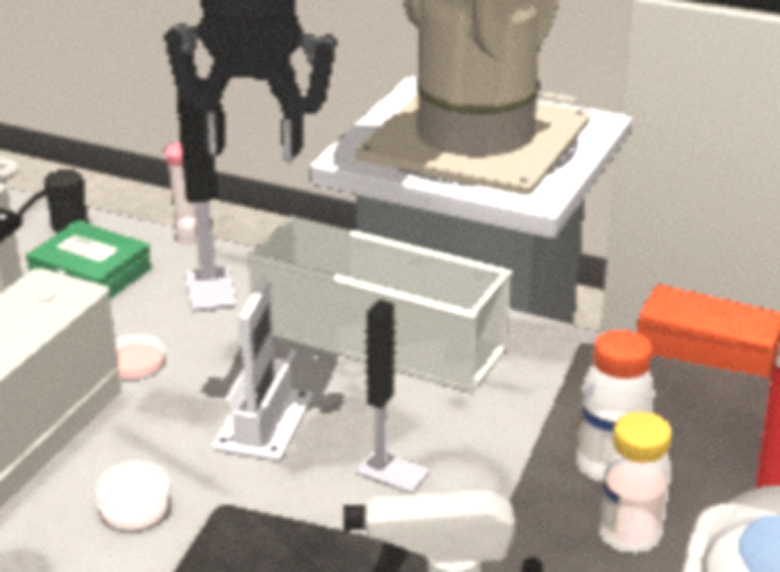

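The plate stands on end in the rack at (257,350), the lifter is upright at (380,390), the bystanders are in place, and the gripper is clear. Handing in.

```bash
python3 -c "
from workcell import order; print(order.hand_in())"
```

```text
the job is handed in; nothing more can be done
None
```

I handed the job in at about 20 s on the robot clock, well under the 61 s limit. The system gives no verdict, so what follows is my own last checks.

**What I did:**
- Picked the smaller lifter: it measured 170 mm tall, the look-alike about 232 mm.
- Slid its toe under the plate's free end and tipped the plate over in an arc until it leaned on the sloping wall at about 19°.
- Stood the lifter back on the table about 2–3 cm from where it started and let go.
- Took the plate by its top edge, lowered it into the rack slot until it stopped going down, and released it.

**What the last checks showed:**
- **Plate:** upright in the slot after release, with its face vertical to within a degree or two. Its top edge, measured just before release, was at about 139 mm, where 138 mm means fully home.
- **Lifter:** upright on the table.
- **Bystanders:** by eye, the tube, dish and carton looked unmoved in the last picture; I did not measure them.
- **Gripper:** clear of everything.

**What disagreed:**
- **Rack position:** the two cameras differed by about 3 mm, so I aimed between them. The plate still went in without any contact force.
- **Tool tilt:** the tool drifted to about 5° off vertical during the moves. The plate still measured vertical both when held above the rack and after release.
- **Contact with table and slot floor:** the force reading never showed it clearly. I judged contact from the descent stopping.

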